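Dress the lid seam, then hold the airbox lid at its balance point

ROBOT

A 6-joint arm with a two-finger parallel gripper is mounted at the origin on the work surface. World frame = base frame: x ahead of the robot, y to its left, z up, the work surface at z = 0. Lengths are in m, angles in rad, forces in N, time in s.
With the tool pointing down it reaches from about 0.225 to 0.875 m from the base axis. Payload 3.4 kg.
Tool frame: the origin (TCP) lies on the centre line of the jaws, within the pads' length; the fingertips stand 11 mm ahead of it and the grasp point (between the pads) lies 8 mm behind it; z points along the fingers, y is the line along which they close (so a half turn about z gives the same grasp; the last joint's range is limited). The gripper opens to 85 mm and grips with 20 to 120 N. Pads are 22 mm wide; open, the fingers measure 114 mm over their backs; the gripper's body (76 mm by 85 mm) begins 54 mm behind the grasp point. The pads swing forward as they close: fully open they stand 13 mm farther back than shut.
Start: joints at [1.139, 0.276, 1.505, -0, 1.361, -0.121], TCP at [0.176, 0.547, 0.242] pointing down, gripper open.
Joint ranges: [-2.89, 2.89], [-0.75, 2.08], [0.22, 2.7], [-1.18, 4.32], [0.11, 2.71], [-2.7, 2.7]. Speed limits (rad/s): [2.57, 2.57, 3.14, 3.14, 3.14, 3.14].

INTERFACE

Orientations are given as a unit quaternion [w, x, y, z].
In Python, from rig import manip, eyes, job gives the robot as it stands.
- The arm moves only by the tool drive_tool, never from a script. Its argument "rows" is a list of rows, each a list of 3 entries, a list of its own where there are three numbers: the turn, a rotation vector about the world's x, y, z in rad, then the shift along the world's x, y, z in cm, then the finger opening in cm, from 0 to 8.54. A call has 1 to 8 rows; each row shifts and turns the commanded pose from where the row before left it; what a row does not reach is not made up. A row lasts 1/8 s, in which the tool goes at most 62.5 mm and 10.7 degrees, less where a joint would pass 70% of its speed; a pose out of reach is approached as far as the arm can. A call is refused whole if a number of a shift passes 6.25 or a number of a turn 0.188, either way. A call with a gripper value outside its range is refused whole. The fingers move at their own pace and stop on an object; "force" is the grip in N (left out, the last holds). Time passes only in rows, so rows that do not move let the fingers close. It gives the time, the measured TCP pose, the force, the opening and the grip force at its end, in the units of the state.
- manip.get_state(): the state, without advancing time (a new reading comes with each control period).
- eyes.get_image(name): name is "scene" or "top"; returns the picture (400x640x3 uint8, red, green, blue); there is no depth.
- eyes.get_calibration(name): a dict with "camera_matrix" (3x3 intrinsics, pixels), "view" (4x4, takes a point from world to camera coordinates). Camera axes: x right, y up, looking along -z (the intrinsics and any distortion apply to the point x, -y, -z); pixel columns grow to the right and rows downward; lengths in m; the calibration is good to about 2 mm. A picture is of the moment at which its call begins. get_calibration takes no time and is no camera call.
- job.sign_off(): hands the job in; it is judged then, once.
The state is a dict: "clock": time; "qpos": joint angles; "qd": joint speeds; "effort": joint torques, N m; "position": TCP position; "ee_rot": TCP orientation; "contact_force": force on the tool from outside, world axes, zero at the start; "moment": the same for the moment, N m; "width": finger opening in m; "gripper_force": force on a finger pad.
Only numpy, scipy, OpenCV 4.12 (cv2) and the standard library are available. Lean on these libraries where they do the work, as an engineer would, in place of code of your own. Each camera call takes 0.05 s, during which the arm holds its last target. There are 200 camera calls.

TASK

Dress the weld seam on the closed lid of the aluminium airbox: take the wooden sanding block by its grip, lay it along the seam at the left end of the lid and draw it in one stroke to the right end, pressing lightly and steadily (about half a kilo), then set the block back down on the bench, clear of the box. Now raise the lid by its pull bar to its balance point, where it wants to fall neither shut nor over backwards, and keep hold of the pull there so that I can dress the same seam from inside: you finish while still holding it. Move the lid gently, never letting it drop or go over backwards, and leave the other things on the bench where they are.

Things in the scene. Friction and masses are not known exactly. Their poses are not given: they have to be found in the camera images.
- box: Welded aluminium airbox, open-topped, 150 deep (x) by 220 wide (y) by 80 mm high, bolted down by a low foot tab 26 mm out from each side (bolt heads 13 mm high). Origin: centre of its underside, on the bench; x points from the pull side (nearest the robot) to the hinge side, y to the left as the robot faces it, z up. A 50 mm tube stub sticks 50 mm out of the hinge side.
- lid (a joint): Hinge angle of the lid, rad: 0 shut (start), growing as the pull side swings up and over to the hinge side; stop at 2.0. Lid 0.47 kg, hinge nearly free, no stay: below 1.42 it falls shut, above it falls over backwards, at 1.42 (81 degrees: panel leaning 9 degrees towards the pull side, short of upright) it balances.
- hinge (a point): Middle of the hinge line, fixed: 79 mm in +x from the box's centre, 80 mm above the bench; the line runs along the box's y. A lid point that is a mm towards the pull and h mm above this line when shut is, at angle q, at x = -a cos q + h sin q, z = a sin q + h cos q from it.
- lid_com (a point): Centre of mass of the whole lid, moving with it: shut, 100 mm from the hinge line towards the pull and 15 mm above the line. At the balance point it stands straight above the hinge line.
- panel: Flat top sheet of the lid, 150 (x) by 220 (y) by 3 mm, axes as the box's when shut, z out of its face. The weld seam, a bead 5 mm wide (does not lift the block), runs full width along y through its middle. Origin: top face, middle of the seam; shut, 101 mm over the bench above the box's centre. With the block centre 60 mm left or right of it the block's end is level with the edge.
- pull: Round steel pull bar on the lid, 12 mm diameter, 120 mm between end posts, parallel to the hinge, 42 mm off the lid's front (a finger fits behind it). Origin: its middle. Shut: 196 mm from the hinge line towards the robot and 10 mm above it, 90 mm over the bench, free below. It can turn between finger pads, so a hand gripping it from above may stay upright all through the swing.
- block: Wooden sanding block, 100 (x, its length) by 62 (y) by 52 mm high, 0.14 kg: flat dark sole, black springy backing, wooden carrier 14 to 22 mm up, and on it a grip rib 80 long (x), 26 wide (y), 22 to 52 mm up. Origin: centre of the underside, z up; on the bench left or right of the box. The sole yields from 2 N on, 1 mm per newton, 8 mm at most: 3 mm below first touch presses 5 N.
- collector: Bystander: welded aluminium collector, 110 by 80 mm block with two open 50 mm tubes standing on it, 85 mm high, on the other side of the box from the block. Origin: centre of underside.
- slug: Bystander: upright aluminium round bar, 40 mm diameter, 75 mm high, beyond the box on the left. Origin: centre of underside.
- hammer: Bystander: hammer, 260 mm long, lying beyond the hinge side of the box.
- file: Bystander: flat file with black handle, 270 mm long, lying beyond the box on the right.
Not all that is in view belongs to the job. Several things look just like the block: the one meant starts nearest to the robot's base.

How it is judged:
On the way, in this order (a step that is already met when the one before it is completed fails the run):
1. the block is pressed lightly on the left end of the seam, lying along it (y of block in the frame of panel between 0.045 and 0.085 m and x of block in the frame of panel between -0.016 and 0.016 m and angle between the x axis of block and the y axis of panel, either way round below 0.2 rad and angle between block's own z axis and vertical below 0.12 rad and contact force between block and panel between 2.5 and 15 N and value of joint lid below 0.03 rad), for 0.15 s.
2. still pressing, it passes left of the middle (y of block in the frame of panel between 0.008 and 0.032 m and x of block in the frame of panel between -0.016 and 0.016 m and angle between the x axis of block and the y axis of panel, either way round below 0.2 rad and angle between block's own z axis and vertical below 0.12 rad and contact force between block and panel between 2.5 and 15 N and value of joint lid below 0.03 rad), for 0.15 s.
3. still pressing, it passes right of the middle (y of block in the frame of panel between -0.032 and -0.008 m and x of block in the frame of panel between -0.016 and 0.016 m and angle between the x axis of block and the y axis of panel, either way round below 0.2 rad and angle between block's own z axis and vertical below 0.12 rad and contact force between block and panel between 2.5 and 15 N and value of joint lid below 0.03 rad), for 0.15 s.
4. still pressing, it reaches the right end of the seam (y of block in the frame of panel between -0.085 and -0.045 m and x of block in the frame of panel between -0.016 and 0.016 m and angle between the x axis of block and the y axis of panel, either way round below 0.2 rad and angle between block's own z axis and vertical below 0.12 rad and contact force between block and panel between 2.5 and 15 N and value of joint lid below 0.03 rad), for 0.15 s.
5. the block stands released on the bench on its sole, clear of the box, the lid still shut (height (world z) of block between -0.004 and 0.008 m and angle between block's own z axis and vertical below 0.1 rad and contact force between the fingers and block below 0.1 N and contact force between block and box below 0.1 N and linear speed of block below 0.02 m/s and value of joint lid below 0.03 rad), for 0.2 s.
6. the lid is on its way up, drawn by the pull (value of joint lid between 0.3 and 1.2 rad and contact force between the fingers and pull above 0.5 N), for 0.05 s.
At the end, for the whole second after the job is handed in: The fingers hold the pull bar (contact over 1 N) with the lid still at its balance point, 1.42 rad within 0.06 rad either way; the sanding block stands on its sole on the bench, released, at rest and not touching the box (value of joint lid between 1.36 and 1.48 rad and velocity of joint lid between -0.05 and 0.05 rad/s and contact force between the fingers and pull above 1 N and height (world z) of block between -0.004 and 0.008 m and angle between block's own z axis and vertical below 0.1 rad and contact force between the fingers and block below 0.1 N and contact force between block and box below 0.1 N and linear speed of block below 0.02 m/s); the arm keeps its last pose, push and grip.
It fails at once if the lid goes over backwards (more than 0.3 rad past balance) (value of joint lid above 1.72 rad).
It fails at once if the lid drops or is flung (faster than 2.5 rad/s) (velocity of joint lid above 2.5 rad/s or velocity of joint lid below -2.5 rad/s).
It fails at once if the block is pressed on the lid with more than 25 N (contact force between block and panel above 25 N).
It fails at once if a bystander is moved by more than 30 mm (distance of any of collector, slug, hammer, file from where it was at the start of the episode above 0.03 m).
It also fails if it takes over 67 s, if anything falls off the work surface, if the arm or the gripper's body presses on something with over 40 N, if the wrist force passes 120 N, or if a joint passes its speed limit or range.

## Working session

There is one attempt and no reset: what is moved stays moved. The work goes in short steps, Python scripts to look and compute and a tool call to move; the robot and the scene stay as the last step left them, time stands still between calls to the robot, and variables do not carry over. Pictures are saved under pics/ and viewed, at most 10 in all, crops included, and the job is handed in when it is done.

Besides the shell and the picture viewer there is one more tool, called after "Request:" by a JSON object that holds its "op" and its "data". drive_tool: Moves the arm, as the interface text tells. Its arguments: {"type":"object","properties":{"rows":{"type":"array"},"force":{"type":"number"}},"required":["rows"]}

```bash
ls; mkdir -p pics
python3 - <<'E'
from rig import manip, eyes, job
import cv2,numpy as np
for n in("scene","top"):
    im=eyes.get_image(n); cv2.imwrite(f"pics/{n}0.png",im[:,:,::-1])
    c=eyes.get_calibration(n); print(n,np.round(c["camera_matrix"],1).tolist(),np.round(c["view"],3).tolist(),[k for k in c])
s=manip.get_state(); print(s)
E
```

```text
pics
scene [[433.1, 0.0, 327.1], [0.0, 433.1, 200.9], [0.0, 0.0, 1.0]] [[0.856, 0.516, 0.01, -0.499], [-0.283, 0.453, 0.845, 0.153], [0.432, -0.727, 0.534, -1.455], [0.0, 0.0, 0.0, 1.0]] ['camera_matrix', 'view']
top [[366.3, 0.0, 317.1], [0.0, 366.3, 194.9], [0.0, 0.0, 1.0]] [[0.021, -0.999, -0.035, -0.099], [0.994, 0.018, 0.106, -0.636], [-0.105, -0.037, 0.994, -1.075], [0.0, 0.0, 0.0, 1.0]] ['camera_matrix', 'view']
{'clock': 0.1, 'qpos': array([ 1.13900442e+00,  2.76533675e-01,  1.50599586e+00,  4.02136564e-05,
        1.36068611e+00, -1.21014937e-01]), 'qd': array([-0.00230628, -0.00092094, -0.0043755 , -0.00095523, -0.00108919,
       -0.00070647]), 'effort': array([ 4.72545671e-04, -4.17700982e+01, -2.46402347e+01, -4.63307842e-04,
        5.79958330e-03,  5.85582015e-06]), 'position': array([0.17564851, 0.54705261, 0.24152935]), 'ee_rot': array([-2.40370015e-04,  1.54768022e-01,  9.87950505e-01, -7.75328505e-04]), 'contact_force': array([ 0.55926929, -0.11988822, -0.52632689]), 'moment': array([ 0.02349538, -0.03733035,  0.02167037]), 'gripper_force': 0.0, 'width': 0.08555416203685479}
```

View pics/scene0.png

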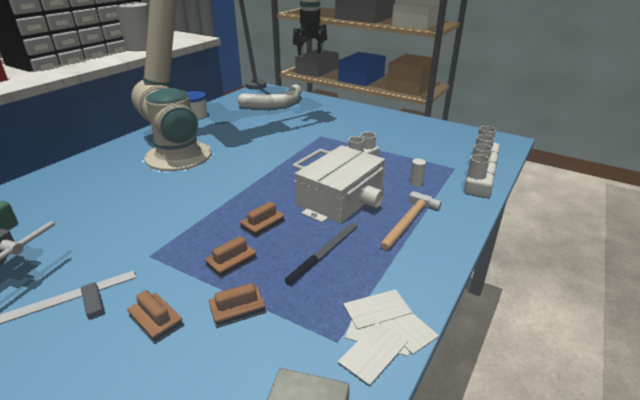

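View pics/top0.png

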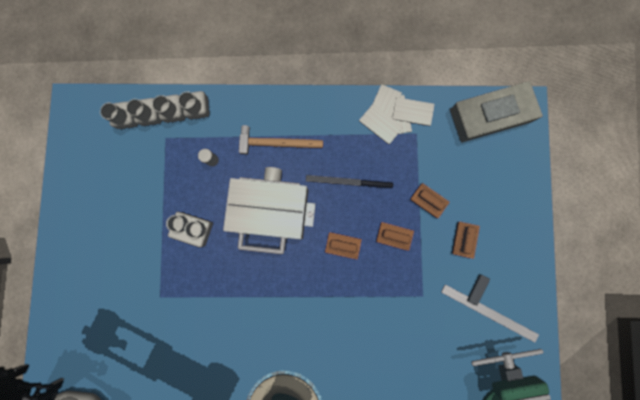

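The top view shows the box lid around (265,208), with the pull bar at (262,250). The nearest block is at about (344,245), and there are other blocks at (396,235), (430,200) and (466,240). The collector is at (188,229). I'll enlarge the box and block.

Run:
```python
import cv2
im=cv2.imread("pics/top0.png")
cv2.imwrite("pics/c1.png",cv2.resize(im[160:270,215:375],None,fx=5,fy=5,interpolation=cv2.INTER_CUBIC))
```

```text
(no output)
```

View pics/c1.png

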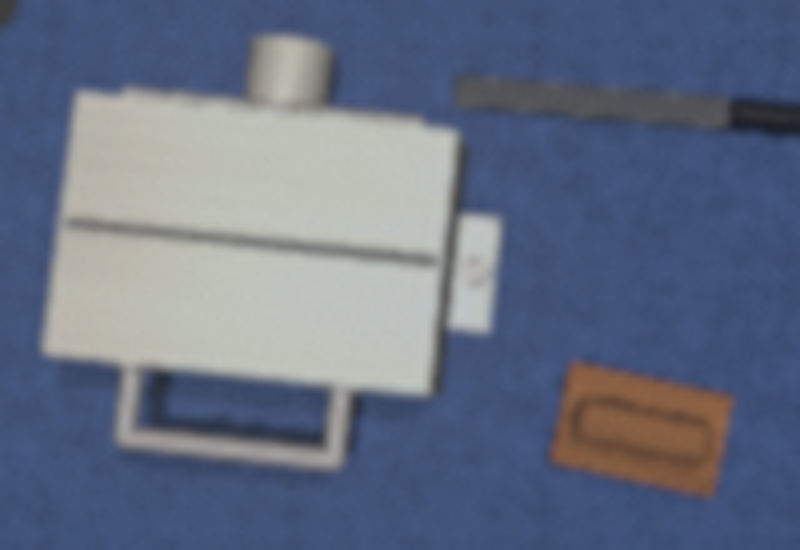

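Crop pixels: the lid corners are (75,92), (460,130), (435,396) and (42,355). The seam runs from (67,221) to (438,260), and the pull bar from (120,437) to (340,460). The block's carrier corners are (570,363), (735,397), (713,497) and (552,465).

```bash
cat > h.py <<'E'
from rig import manip, eyes, job
import cv2,numpy as np
def ray(n,px,z):
    c=eyes.get_calibration(n); K=c["camera_matrix"]; V=c["view"]
    R=V[:3,:3]; o=-R.T@V[:3,3]; out=[]
    for u,v in px:
        d=np.linalg.solve(K,[u,v,1]); d=R.T@(d*[1,-1,-1])
        out.append(o+d*(z-o[2])/d[2])
    return np.array(out)
def proj(n,p):
    c=eyes.get_calibration(n); p=np.atleast_2d(p); q=(p@c["view"][:3,:3].T+c["view"][:3,3])*[1,-1,-1]
    q=q@c["camera_matrix"].T; return q[:,:2]/q[:,2:]
E
python3 - <<'E'
from h import *
f=lambda L:[(215+(u+.5)/5-.5,160+(v+.5)/5-.5) for u,v in L]
def show(n,P):
    print(n,P.round(4)[:,:2].tolist(),P.mean(0).round(4))
lid=ray("top",f([(75,92),(460,130),(435,396),(42,355)]),.101);show("lid",lid)
a=lid[1]-lid[0]+lid[2]-lid[3];print("lid yaw",np.degrees(np.arctan2(a[0],-a[1])), np.linalg.norm(lid[1]-lid[0]),np.linalg.norm(lid[3]-lid[0]))
s=ray("top",f([(67,221),(438,260)]),.101);show("seam",s);d=s[1]-s[0];print(np.degrees(np.arctan2(d[0],-d[1])))
s=ray("top",f([(120,437),(340,460)]),.09);show("pull",s);d=s[1]-s[0];print(np.degrees(np.arctan2(d[0],-d[1])))
b=ray("top",f([(570,363),(735,397),(713,497),(552,465)]),.022);show("block",b)
d=b[1]-b[0]+b[2]-b[3];print(np.degrees(np.arctan2(d[0],-d[1])),np.linalg.norm(b[1]-b[0]),np.linalg.norm(b[3]-b[0]))
show("rib",ray("top",f([(575,415),(713,442),(644,395),(640,465)]),.052))
E
```

```text
lid [[0.6751, 0.1637], [0.6568, -0.0583], [0.5063, -0.0479], [0.5245, 0.1755]] [0.5907 0.0582 0.101 ]
lid yaw -4.680322425033809 0.22274502589450104 0.1510928498567073
seam [[0.6008, 0.1648], [0.5826, -0.0477]] [0.5917 0.0586 0.101 ]
-4.887122629857476
pull [[0.4791, 0.1317], [0.4691, 0.0058]] [0.4741 0.0687 0.09  ]
-4.55960224558809
block [[0.5267, -0.1229], [0.5085, -0.2222], [0.449, -0.2096], [0.4657, -0.1132]] [ 0.4875 -0.167   0.022 ]
-10.100643739937713 0.10092718849965286 0.06182758791425742
rib [[0.4964, -0.1265], [0.4826, -0.2071], [0.5089, -0.1666], [0.4683, -0.1648]] [ 0.489  -0.1663  0.052 ]
```

Request:
{"op": "drive_tool", "data": {"rows": [[[0, 0, -0.09], [1.95, -4.46, 0], 6], [[0, 0, -0.09], [1.95, -4.46, 0], 6], [[0, 0, -0.09], [1.95, -4.46, 0], 6], [[0, 0, -0.09], [1.95, -4.46, 0], 6], [[0, 0, -0.09], [1.95, -4.46, 0], 6], [[0, 0, -0.09], [1.95, -4.46, 0], 6], [[0, 0, -0.09], [1.95, -4.46, 0], 6], [[0, 0, -0.09], [1.95, -4.46, 0], 6]], "force": 60}}

```text
clock: 1.1
position: [0.332, 0.1892, 0.2422]
ee_rot: [0.0, 0.494, 0.869, 0.0]
contact_force: [0.8, 0.9, 0.7]
width: 0.0598
gripper_force: 0.0
```

Request:
{"op": "drive_tool", "data": {"rows": [[[0, 0, -0.09], [1.95, -4.46, 0], 6], [[0, 0, -0.09], [1.95, -4.46, 0], 6], [[0, 0, -0.09], [1.95, -4.46, 0], 6], [[0, 0, -0.09], [1.95, -4.46, 0], 6], [[0, 0, -0.09], [1.95, -4.46, -2], 6], [[0, 0, -0.09], [1.95, -4.46, -2.5], 6], [[0, 0, -0.09], [1.95, -4.46, -3], 6], [[0, 0, -0.09], [1.95, -4.46, -3], 6]]}}

```text
clock: 2.1
position: [0.4882, -0.1676, 0.1362]
ee_rot: [-0.0, 0.769, 0.639, 0.0]
contact_force: [0.2, 0.5, -0.0]
width: 0.0598
gripper_force: 0.0
```

Run:
```python
from h import *
im=eyes.get_image("scene")[:,:,::-1]
cv2.imwrite("pics/c2.png",cv2.resize(im[100:300,170:400],None,fx=3,fy=3,interpolation=cv2.INTER_CUBIC))
p=[[.488,-.167,.052],[.488,-.167,.022],[.5267,-.1229,.022],[.449,-.2096,.022],[.4744,.0683,.09],[.591,.0585,.101]]
print(((proj("scene",p)-[170,100])*3+1).round(0).tolist())
print(manip.get_state()["position"])
```

```text
[[274.0, 323.0], [277.0, 353.0], [344.0, 342.0], [209.0, 363.0], [413.0, 173.0], [514.0, 197.0]]
[ 0.48972315 -0.17277479  0.13246462]
```

View pics/c2.png

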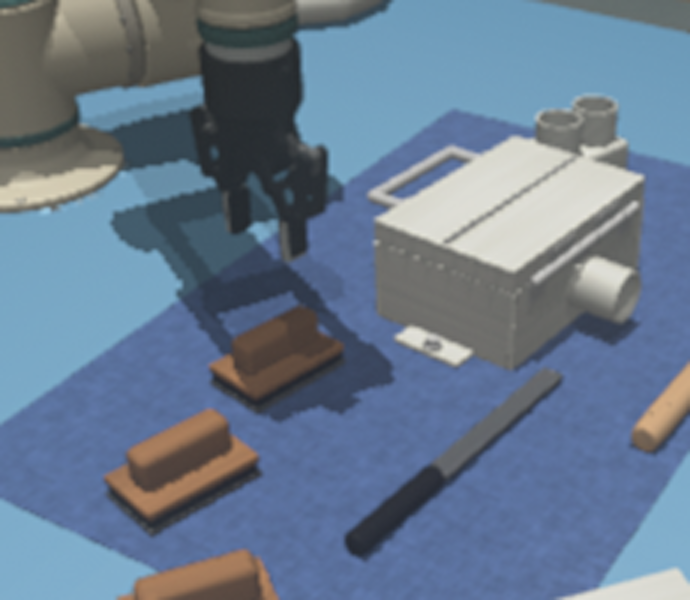

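The gripper hangs over the block. My projected block corners, (344,342) and (209,363), match the picture to within about 6 crop pixels, and so do the bar and lid. I'll go down and grip.

Request:
{"op": "drive_tool", "data": {"rows": [[[0, 0, 0.009], [0, 0, 0], 6], [[0, 0, 0], [0, 0, -2.4], 6], [[0, 0, 0], [0, 0, -2.4], 6], [[0, 0, 0], [0, 0, -2], 6], [[0, 0, 0], [0, 0, -1], 6], [[0, 0, 0], [0, 0, 0], 6]]}}

```text
clock: 2.9
position: [0.4876, -0.1653, 0.0595]
ee_rot: [-0.0, 0.765, 0.645, -0.0]
contact_force: [-0.9, -0.8, 0.3]
width: 0.06
gripper_force: 0.0
```

Request:
{"op": "drive_tool", "data": {"rows": [[[0, 0, 0], [0, -0.1, -1.0], 6], [[0, 0, 0], [0, 0, -0.7], 6], [[0, 0, 0], [0, 0, 0], 6], [[0, 0, 0], [0, 0, 0], 2], [[0, 0, 0], [0, 0, 0], 2], [[0, 0, 0], [0, 0, 0], 2], [[0, 0, 0], [0, 0, 0], 2]]}}

```text
clock: 3.78
position: [0.4881, -0.1673, 0.0426]
ee_rot: [0.0, 0.765, 0.644, 0.0]
contact_force: [-0.4, -0.1, 2.0]
width: 0.0246
gripper_force: 60.7
```

Request:
{"op": "drive_tool", "data": {"rows": [[[0, 0, 0], [0, 0, 2], 2], [[0, 0, 0], [0, 0, 4], 2], [[0, 0, 0], [0, 0, 4], 2], [[0, 0, 0], [0, 0, 3], 2], [[0, 0, 0], [0, 0, 2], 2], [[0, 0, 0], [0, 0, 0], 2]]}}

```text
clock: 4.53
position: [0.4886, -0.1675, 0.1935]
ee_rot: [0.002, 0.765, 0.644, 0.001]
contact_force: [0.3, -0.8, -1.5]
width: 0.0247
gripper_force: 60.6
```

Request:
{"op": "drive_tool", "data": {"rows": [[[0, 0, 0.011], [0.6, 2, 0], 2], [[0, 0, 0.011], [1.3, 4, 0], 2], [[0, 0, 0.011], [2, 4.5, 0], 2], [[0, 0, 0.011], [2, 5, 0], 2], [[0, 0, 0.011], [2, 5, 0], 2], [[0, 0, 0.011], [1.6, 4, 0], 2], [[0, 0, 0.011], [0.9, 3, 0], 2], [[0, 0, 0.01], [0.4, 1, 0], 2]]}}

```text
clock: 5.52
position: [0.5953, 0.1195, 0.1903]
ee_rot: [-0.001, 0.735, 0.678, -0.001]
contact_force: [0.3, -0.8, -2.3]
width: 0.0246
gripper_force: 60.6
```

Request:
{"op": "drive_tool", "data": {"rows": [[[0, 0, 0], [0, 0, -1.5], 2], [[0, 0, 0], [0, 0, -1.5], 2], [[0, 0, 0], [0, 0, 0], 2], [[0, 0, 0], [0, 0, 0], 2]]}}

```text
clock: 6.02
position: [0.5958, 0.1171, 0.1622]
ee_rot: [0.0, 0.737, 0.676, -0.0]
contact_force: [0.7, -0.0, -0.9]
width: 0.0246
gripper_force: 60.6
```

Run:
```python
from h import *
a=eyes.get_image("scene")[:,:,::-1]; b=eyes.get_image("top")[:,:,::-1]
r=lambda im,x,y:cv2.resize(im[y:y+130,x:x+130],None,fx=3,fy=3,interpolation=cv2.INTER_CUBIC)
cv2.imwrite("pics/c3.png",np.hstack([r(a,280,90),r(b,205,150)]))
```

```text
(no output)
```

View pics/c3.png

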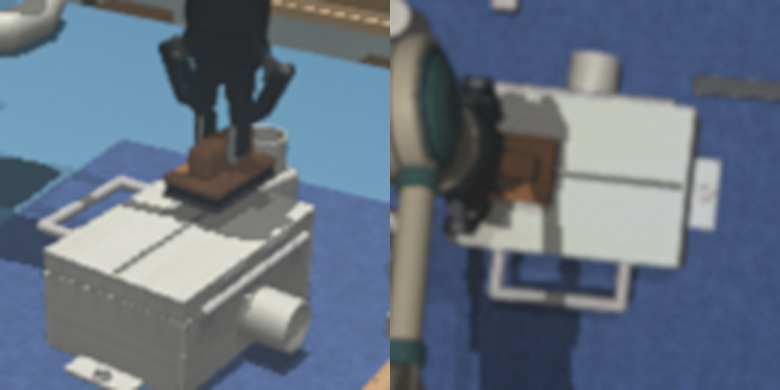

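The block hangs level just above the lid's left half, along the seam: in the top crop its right edge is at (555,170) and the seam at (560,176). I'll lower it to touch.

Request:
{"op": "drive_tool", "data": {"rows": [[[0, 0, 0], [0, 0, -1], 2], [[0, 0, 0], [0, 0, -0.7], 2], [[0, 0, 0], [0, 0, 0], 2], [[0, 0, 0], [0, 0, 0], 2]]}}

```text
clock: 6.62
position: [0.5958, 0.1179, 0.1452]
ee_rot: [-0.0, 0.736, 0.677, -0.0]
contact_force: [0.6, -0.9, -1.5]
width: 0.0247
gripper_force: 60.6
```

Request:
{"op": "drive_tool", "data": {"rows": [[[0, 0, 0], [0, 0, -0.15], 2], [[0, 0, 0], [0, 0, 0], 2], [[0, 0, 0], [0, 0, 0], 2]]}}

```text
clock: 7.0
position: [0.5959, 0.1179, 0.1439]
ee_rot: [0.0, 0.736, 0.677, 0.0]
contact_force: [-0.1, -1.0, -1.0]
width: 0.0243
gripper_force: 60.6
```

Request:
{"op": "drive_tool", "data": {"rows": [[[0, 0, 0], [0, 0, -0.15], 2], [[0, 0, 0], [0, 0, 0], 2], [[0, 0, 0], [0, 0, 0], 2]]}}

```text
clock: 7.38
position: [0.5959, 0.1179, 0.1427]
ee_rot: [0.0, 0.736, 0.677, 0.0]
contact_force: [-1.4, -0.5, 2.4]
width: 0.0248
gripper_force: 61.0
```

Request:
{"op": "drive_tool", "data": {"rows": [[[0, 0, 0], [0, 0, -0.1], 2], [[0, 0, 0], [0, 0, -0.15], 2], [[0, 0, 0], [0, 0, 0], 2], [[0, 0, 0], [0, 0, 0], 2], [[0, 0, 0], [0, 0, 0], 2]]}}

```text
clock: 8.0
position: [0.5959, 0.1179, 0.14]
ee_rot: [0.0, 0.736, 0.677, 0.0]
contact_force: [-0.8, -0.7, 5.2]
width: 0.0247
gripper_force: 61.3
```

Request:
{"op": "drive_tool", "data": {"rows": [[[0, 0, 0], [-0.02, -0.3, 0], 2], [[0, 0, 0], [-0.05, -0.6, 0], 2], [[0, 0, 0], [-0.05, -0.6, 0], 2], [[0, 0, 0], [-0.05, -0.6, 0], 2], [[0, 0, 0], [-0.05, -0.6, 0], 2], [[0, 0, 0], [-0.05, -0.6, 0], 2], [[0, 0, 0], [-0.05, -0.6, 0], 2], [[0, 0, 0], [-0.04, -0.3, 0], 2]]}}

```text
clock: 9.0
position: [0.5922, 0.0754, 0.1398]
ee_rot: [0.0, 0.736, 0.677, 0.0]
contact_force: [0.6, 3.6, 5.1]
width: 0.0249
gripper_force: 61.4
```

Request:
{"op": "drive_tool", "data": {"rows": [[[0, 0, 0], [-0.05, -0.5, 0], 2], [[0, 0, 0], [-0.05, -0.5, 0], 2], [[0, 0, 0], [-0.05, -0.5, 0], 2], [[0, 0, 0], [-0.05, -0.5, 0], 2], [[0, 0, 0], [-0.04, -0.5, 0], 2], [[0, 0, 0], [-0.04, -0.5, 0], 2], [[0, 0, 0], [-0.04, -0.5, 0], 2], [[0, 0, 0], [-0.04, -0.5, 0], 2]]}}

```text
clock: 10.0
position: [0.5886, 0.0355, 0.1398]
ee_rot: [-0.0, 0.736, 0.677, -0.0]
contact_force: [1.1, 5.1, 5.1]
width: 0.0248
gripper_force: 61.4
```

Request:
{"op": "drive_tool", "data": {"rows": [[[0, 0, 0], [-0.05, -0.6, 0], 2], [[0, 0, 0], [-0.05, -0.6, 0], 2], [[0, 0, 0], [-0.05, -0.6, 0], 2], [[0, 0, 0], [-0.05, -0.6, 0], 2], [[0, 0, 0], [-0.05, -0.6, 0], 2], [[0, 0, 0], [-0.05, -0.5, 0], 2], [[0, 0, 0], [0, 0, 0], 2], [[0, 0, 0], [0, 0, 0], 2]]}}

```text
clock: 11.0
position: [0.5855, -0.0, 0.1398]
ee_rot: [0.001, 0.736, 0.677, -0.001]
contact_force: [-0.5, -0.5, 5.5]
width: 0.0242
gripper_force: 61.4
```

Request:
{"op": "drive_tool", "data": {"rows": [[[0, 0, 0], [0, 0, 1], 2], [[0, 0, 0], [0, 0, 2], 2], [[0, 0, 0], [0, 0, 2], 2], [[0, 0, 0], [-0.7, -1.5, 0], 2], [[0, 0, 0], [-2, -3, 0], 2], [[0, 0, 0], [-2, -4, 0], 2], [[0, 0, 0], [-2, -4, 0], 2], [[0, 0, 0], [-2, -3.2, 0], 2]]}}

```text
clock: 12.0
position: [0.496, -0.158, 0.1883]
ee_rot: [-0.001, 0.736, 0.677, -0.001]
contact_force: [-0.2, -0.7, -0.8]
width: 0.0248
gripper_force: 60.6
```

Request:
{"op": "drive_tool", "data": {"rows": [[[0, 0, 0], [-1, -1.5, 0], 2], [[0, 0, 0], [0, 0, -2], 2], [[0, 0, 0], [0, 0, -4], 2], [[0, 0, 0], [0, 0, -4], 2], [[0, 0, 0], [0, 0, -2.5], 2], [[0, 0, 0], [0, 0, -1], 2], [[0, 0, 0], [0, 0, 0], 2], [[0, 0, 0], [0, 0, 0], 2]]}}

```text
clock: 13.0
position: [0.4895, -0.1715, 0.0558]
ee_rot: [0.001, 0.736, 0.677, 0.0]
contact_force: [-1.1, 0.5, -1.7]
width: 0.0245
gripper_force: 60.6
```

Request:
{"op": "drive_tool", "data": {"rows": [[[0, 0, 0], [0, 0, -0.7], 2], [[0, 0, 0], [0, 0, -0.5], 2], [[0, 0, 0], [0, 0, -0.1], 2], [[0, 0, 0], [0, 0, 0], 2], [[0, 0, 0], [0, 0, 0], 2]]}}

```text
clock: 13.62
position: [0.4888, -0.1712, 0.0421]
ee_rot: [0.0, 0.736, 0.677, 0.0]
contact_force: [-1.1, 1.0, 1.9]
width: 0.0249
gripper_force: 60.9
```

Request:
{"op": "drive_tool", "data": {"rows": [[[0, 0, 0], [0, 0, 0], 4], [[0, 0, 0], [0, 0, 0], 5.5], [[0, 0, 0], [0, 0, 0], 5.5], [[0, 0, 0], [0, 0, 0], 5.5], [[0, 0, 0], [0, 0, 2], 5.5], [[0, 0, 0], [0, 0, 4], 5.5], [[0, 0, 0], [0, 0, 4], 5.5], [[0, 0, 0], [0, 0, 3], 3.6]]}}

```text
clock: 14.62
position: [0.489, -0.1713, 0.1736]
ee_rot: [0.001, 0.736, 0.677, 0.0]
contact_force: [-0.3, -0.5, -0.3]
width: 0.038
gripper_force: 0.0
```

Request:
{"op": "drive_tool", "data": {"rows": [[[0, 0, 0], [-0.3, 3, 0], 3.6], [[0, 0, 0], [-0.3, 4.5, 0], 3.6], [[0, 0, 0], [-0.3, 5, 0], 3.6], [[0, 0, 0], [-0.3, 5, 0], 3.6], [[0, 0, 0], [-0.3, 4.5, 0], 3.6], [[0, 0, 0], [0, 2, 0], 3.6], [[0, 0, 0], [0, 0, 0], 3.6], [[0, 0, 0], [0, 0, 0], 3.6]]}}

```text
clock: 15.62
position: [0.4737, 0.0683, 0.1718]
ee_rot: [0.0, 0.736, 0.677, -0.0]
contact_force: [-0.4, -0.6, 0.7]
width: 0.0359
gripper_force: 0.0
```

Run:
```python
from h import *
a=eyes.get_image("scene")[:,:,::-1]; b=eyes.get_image("top")[:,:,::-1]
r=lambda im,x,y:cv2.resize(im[y:y+150,x:x+150],None,fx=2.6,fy=2.6,interpolation=cv2.INTER_CUBIC)
cv2.imwrite("pics/c4.png",np.hstack([r(a,235,110),r(b,220,150)]))
p=[[.4744,.0685,.09],[.479,.1317,.09],[.469,.0058,.09],[.489,-.1715,.052]]
for n,o in(("scene",(235,110)),("top",(220,150))): print(((proj(n,p)-o)*2.6+1).round().tolist())
print(manip.get_state()["position"],manip.get_state()["width"])
```

```text
[[189.0, 124.0], [223.0, 104.0], [153.0, 145.0], [67.0, 257.0]]
[[107.0, 259.0], [49.0, 253.0], [164.0, 265.0], [326.0, 249.0]]
[0.47375467 0.06793636 0.17179739] 0.035794849981508434
```

View pics/c4.png

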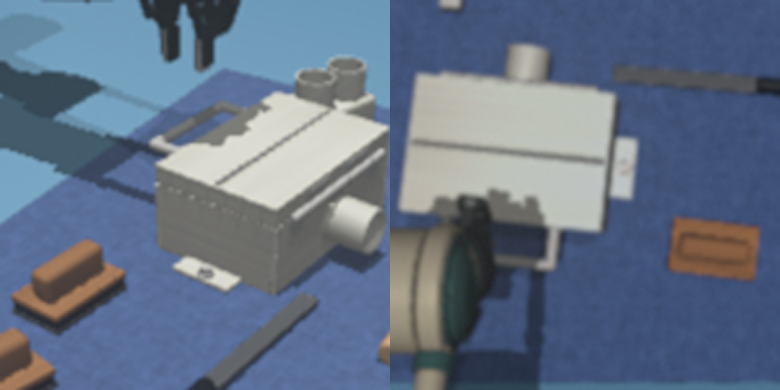

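The block stands on its sole at (67,262) in the scene crop, and the lid is shut. The bar runs from (160,145) to (225,105), as predicted. I'll go down over the bar.

Request:
{"op": "drive_tool", "data": {"rows": [[[0, 0, 0], [0, 0, -2], 3.6], [[0, 0, 0], [0, 0, -2.5], 3.6], [[0, 0, 0], [0, 0, -1.5], 3.6], [[0, 0, 0], [0, 0, -1], 3.6], [[0, 0, 0], [0, 0, -1], 3.6], [[0, 0, 0], [0, 0, -1], 3.6], [[0, 0, 0], [0, 0, 0], 3.6]]}}

```text
clock: 16.6
position: [0.4732, 0.0688, 0.0812]
ee_rot: [-0.0, 0.736, 0.677, -0.001]
contact_force: [-0.2, -0.7, 0.8]
width: 0.0359
gripper_force: 0.0
```

Request:
{"op": "drive_tool", "data": {"rows": [[[0, 0, 0], [0, 0, 0], 2.4], [[0, 0, 0], [0, 0, 0], 1.6], [[0, 0, 0], [0, 0, 0], 0.8], [[0, 0, 0], [0, 0, 0], 0.5], [[0, 0, 0], [0, 0, 0], 0.5]], "force": 30}}

```text
clock: 17.23
position: [0.4745, 0.0689, 0.0823]
ee_rot: [0.001, 0.736, 0.677, 0.001]
contact_force: [1.3, -0.8, 2.3]
width: 0.0107
gripper_force: 29.5
```

Run:
```python
import numpy as np
q=np.concatenate([np.linspace(0,.08,3),np.linspace(.14,1.34,21),[1.38,1.40,1.42]])
X=-196*np.cos(q)+10*np.sin(q);Z=196*np.sin(q)+10*np.cos(q)
P=np.c_[X*.99645,-X*.0842,Z]/10
D=np.diff(np.round(P-P[0],2),axis=0)
for a,d in zip(q[1:],D): print(round(a,3),d.round(2).tolist())
print((P[-1]-P[0]).round(2))
```

```text
0.04 [0.06, -0.0, 0.78]
0.08 [0.08, -0.01, 0.78]
0.14 [0.19, -0.02, 1.17]
0.2 [0.26, -0.02, 1.14]
0.26 [0.32, -0.03, 1.14]
0.32 [0.39, -0.03, 1.1]
0.38 [0.46, -0.04, 1.09]
0.44 [0.52, -0.04, 1.05]
0.5 [0.59, -0.05, 1.02]
0.56 [0.64, -0.06, 0.99]
0.62 [0.7, -0.06, 0.94]
0.68 [0.76, -0.06, 0.9]
0.74 [0.81, -0.07, 0.85]
0.8 [0.86, -0.07, 0.81]
0.86 [0.9, -0.08, 0.75]
0.92 [0.95, -0.08, 0.69]
0.98 [0.99, -0.08, 0.63]
1.04 [1.02, -0.09, 0.58]
1.1 [1.06, -0.09, 0.51]
1.16 [1.08, -0.09, 0.45]
1.22 [1.11, -0.09, 0.38]
1.28 [1.14, -0.1, 0.31]
1.34 [1.14, -0.09, 0.25]
1.38 [0.78, -0.07, 0.12]
1.4 [0.38, -0.03, 0.05]
1.42 [0.39, -0.04, 0.05]
[17.58 -1.49 18.53]
```

Request:
{"op": "drive_tool", "data": {"rows": [[[0, 0, 0], [0.06, 0, 0.78], 0.5], [[0, 0, 0], [0.08, -0.01, 0.78], 0.5], [[0, 0, 0], [0.19, -0.02, 1.17], 0.5], [[0, 0, 0], [0.26, -0.02, 1.14], 0.5], [[0, 0, 0], [0.32, -0.03, 1.14], 0.5], [[0, 0, 0], [0.39, -0.03, 1.1], 0.5], [[0, 0, 0], [0.46, -0.04, 1.09], 0.5], [[0, 0, 0], [0, 0, 0], 0.5]], "force": 40}}

```text
clock: 18.23
position: [0.4912, 0.0675, 0.1545]
ee_rot: [-0.0, 0.736, 0.677, 0.0]
contact_force: [3.7, 0.4, -3.7]
width: 0.0106
gripper_force: 39.1
```

Request:
{"op": "drive_tool", "data": {"rows": [[[0, 0, 0], [0.52, -0.04, 1.05], 0.5], [[0, 0, 0], [0.59, -0.05, 1.02], 0.5], [[0, 0, 0], [0.64, -0.06, 0.99], 0.5], [[0, 0, 0], [0.7, -0.06, 0.94], 0.5], [[0, 0, 0], [0.76, -0.06, 0.9], 0.5], [[0, 0, 0], [0.81, -0.07, 0.85], 0.5], [[0, 0, 0], [0.86, -0.07, 0.81], 0.5], [[0, 0, 0], [0.9, -0.08, 0.75], 0.5]]}}

```text
clock: 19.23
position: [0.5456, 0.0628, 0.2283]
ee_rot: [-0.003, 0.736, 0.677, -0.003]
contact_force: [-10.4, 1.5, 6.3]
width: 0.0107
gripper_force: 39.0
```

Request:
{"op": "drive_tool", "data": {"rows": [[[0, 0, 0], [0.95, -0.08, 0.69], 0.5], [[0, 0, 0], [0.99, -0.08, 0.63], 0.5], [[0, 0, 0], [1.02, -0.09, 0.58], 0.5], [[0, 0, 0], [1.06, -0.09, 0.51], 0.5], [[0, 0, 0], [1.08, -0.09, 0.45], 0.5], [[0, 0, 0], [1.11, -0.09, 0.38], 0.5], [[0, 0, 0], [0, 0, 0], 0.5], [[0, 0, 0], [0, 0, 0], 0.5]]}}

```text
clock: 20.23
position: [0.6123, 0.0571, 0.2629]
ee_rot: [0.002, 0.736, 0.677, 0.002]
contact_force: [-3.5, 1.0, 8.1]
width: 0.0105
gripper_force: 42.1
```

Request:
{"op": "drive_tool", "data": {"rows": [[[0, 0, 0], [0, 0, 0.3], 0.5], [[0, 0, 0], [1.0, -0.09, 0.29], 0.5], [[0, 0, 0], [1.14, -0.09, 0.25], 0.5], [[0, 0, 0], [0.8, -0.07, 0.14], 0.5], [[0, 0, 0], [0.5, -0.04, 0.06], 0.5], [[0, 0, 0], [0.38, -0.03, 0.05], 0.5], [[0, 0, 0], [0, 0, 0], 0.5], [[0, 0, 0], [0, 0, 0], 0.5]]}}

```text
clock: 21.22
position: [0.6496, 0.0539, 0.2708]
ee_rot: [0.001, 0.736, 0.677, 0.0]
contact_force: [-2.6, -0.8, 4.7]
width: 0.0106
gripper_force: 41.7
```

Run:
```python
from h import *
a=eyes.get_image("scene")[:,:,::-1]
cv2.imwrite("pics/c5.png",cv2.resize(a[50:250,230:430],None,fx=3,fy=3,interpolation=cv2.INTER_CUBIC))
xh=np.array([.99645,-.0842,0]);yh=np.array([.0842,.99645,0]);c=np.array([.591,.0585,.08])+.079*xh
for q in(1.3,1.36,1.42,1.48,1.54):
    P=[]
    for aa,h,y in((154,21,.11),(154,21,-.11),(4,21,-.11),(79,21,-.11),(196,10,-.06),(196,10,.06)):
        P.append(c+xh*(-aa*np.cos(q)+h*np.sin(q))/1e3+yh*y+np.array([0,0,1])*(aa*np.sin(q)+h*np.cos(q))/1e3)
    print(q,((proj("scene",P)-[230,50])*3+1).round().tolist())
s=manip.get_state();print(s["position"],s["contact_force"])
```

```text
1.3 [[461.0, 187.0], [320.0, 268.0], [357.0, 442.0], [339.0, 358.0], [335.0, 198.0], [413.0, 157.0]]
1.36 [[470.0, 189.0], [330.0, 270.0], [357.0, 443.0], [344.0, 359.0], [347.0, 198.0], [425.0, 157.0]]
1.42 [[479.0, 190.0], [340.0, 273.0], [357.0, 445.0], [349.0, 362.0], [359.0, 200.0], [437.0, 158.0]]
1.48 [[488.0, 193.0], [350.0, 276.0], [358.0, 446.0], [354.0, 364.0], [372.0, 202.0], [449.0, 160.0]]
1.54 [[498.0, 196.0], [360.0, 280.0], [358.0, 448.0], [359.0, 367.0], [384.0, 205.0], [461.0, 163.0]]
[0.64960331 0.05388775 0.27076973] [-1.85280104 -1.09291752  5.11437311]
```

View pics/c5.png

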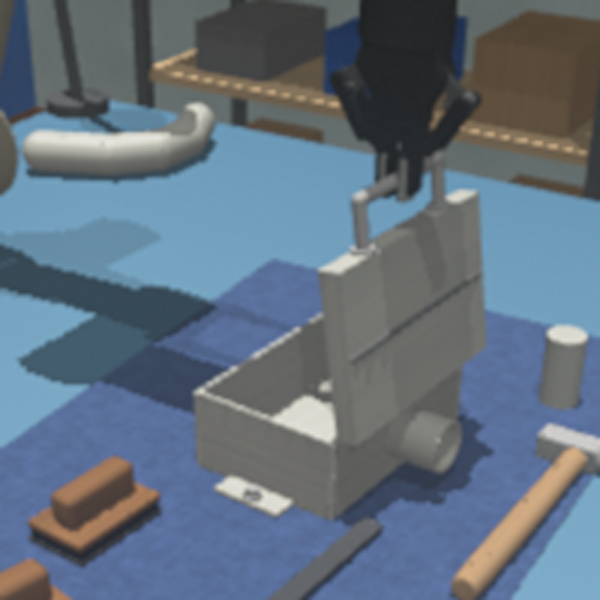

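The lid's far top corner is at about (479,193) and the bar's right end at about (359,200). Both match my 1.42 rad prediction, (479,190) and (359,200). The TCP's x agrees within about 1 mm, and the block stands on the bench. I'll let it settle, then hand in.

Request:
{"op": "drive_tool", "data": {"rows": [[[0, 0, 0], [0.05, 0, 0.1], 0.5], [[0, 0, 0], [0, 0, 0], 0.5], [[0, 0, 0], [0, 0, 0], 0.5], [[0, 0, 0], [0, 0, 0], 0.5], [[0, 0, 0], [0, 0, 0], 0.5], [[0, 0, 0], [0, 0, 0], 0.5]]}}

```text
clock: 22.02
position: [0.6497, 0.0539, 0.2708]
ee_rot: [-0.0, 0.736, 0.677, -0.0]
contact_force: [-1.7, -1.7, -0.6]
width: 0.0107
gripper_force: 41.2
```

Run:
```python
from h import *
s=manip.get_state();print(s["position"],s["contact_force"],s["gripper_force"],abs(s["qd"]).max())
print(job.sign_off())
```

```text
[0.64974518 0.05386134 0.27083596] [-1.73238611 -1.69381689 -0.58663962] 41.202582120895386 0.001489598972273512
the job is handed in; nothing more can be done
None
```

I dressed the seam in one stroke at about 6.5 N and set the block back on the bench clear of the box. The lid is held by its pull at about 1.42 rad, and I handed the job in at about 22 s; no verdict came back.

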